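Tip the fallen brush pot back onto its foot and slide it home

TASK

The tall square brush pot has been knocked over and lies empty in front of its gap in the row. Tip it back upright on its own foot edge, keeping that edge on the table (do not lift the pot off it) and letting it down gently onto its base; then slide it, standing, straight back into the gap between its two neighbours until it stands flush and square against the front board of the paint-tube rack. Do not shift the other pots, jars and things on the table, and let go of everything at the end.

Things in the scene. Friction and masses are not known exactly. Their poses are not given: they have to be found in the camera images.
- pot: The fallen pot: open stoneware box, 170 long, 64 x 64 outside, walls 7, about 0.6 kg, dark glaze band near its foot. Lies with its foot towards the rack, mouth away from it. Origin: middle of the foot edge on the table (the pivot edge). x: foot to mouth (up when it stands); y: along that edge; z: from the side it lies on to the top side (up now; once tipped up, level towards the rack)
- pot_foot (a point): Centre of the outer face of the pot's closed foot (10 thick): 32 above the table now, 0 when it stands, then 32 from the pivot edge on its rack side. Raised, the pot passes its balance point about 22 degrees short of upright and drops onto its base unless held back. Friction on the cloth about 0.6
- pot_mouth (a point): Centre of the pot's open mouth, 50 x 50 clear inside, 170 from the foot; 32 above the table now, 170 when it stands. When standing, push the pot low (below about 40 above the table) or it may topple
- rack: Fixed plywood paint-tube rack on the left: upright flat front board 70 high, 440 long, facing right; cheeks 115 high, 144 deep; bottles to 135. Origin: middle of the foot of the front board's face, on the table. x: square to the board, into the rack (roughly the robot's left); y: along it; z up. The pot's gap is at its middle (y near 0). Just tipped up, the pot stands 15 to 50 short of the board
- square_pot: Bystander, one neighbour in the row, its centre about 125 along the board from the gap's middle, either side: square stoneware pot 66 x 66 x 150 high, full of brushes up to about 245 high. Origin: centre of its underside
- glass_jar: Bystander, the other neighbour on the other side of the gap: dark round glass jar 68 across, 105 high, full of brushes up to about 240 high. Origin: centre of its underside
- paint_tube: Bystander lying beside the fallen pot: fat paint tube 150 long, 40 wide, 32 high. Origin: under its middle, on the table
- brush_long: Bystander lying on the other side of the fallen pot: flat brush 255 long, 14 wide, 9 high. Origin: on the table near its middle (handle end 125 behind, hair 130 ahead along x)
- water_mug: Bystander: white mug 80 across, 90 high, with a handle. Origin: centre of its underside
- medium_jar: Bystander: amber jar with a black cap, 62 across, 85 high. Origin: centre of its underside
There are look-alikes about, which are no part of the job. Leave any purple look-alike of the pot alone.

How it is judged (in metres and radians):
On the way:
1. the pot stands upright on its own base, let down in front of its gap (angle between pot's own x axis and vertical below 0.08 rad and height (world z) of pot_foot below 0.008 m), for 0.2 s.
At the end, for the whole second after the job is handed in: The pot stands still and upright (within 3.4 degrees) on its base on the table, square to the rack's front board (within 5 degrees) with the middle of its base at most 38 mm from the board (flush is 32 mm, so a 6 mm margin), between its neighbours (within 60 mm of the middle of the board) (angle between pot's own x axis and vertical below 0.06 rad and height (world z) of pot_foot below 0.006 m and x of pot_foot in the frame of rack above -0.038 m and (angle between the y axis of pot and the y axis of rack, either way round below 0.09 rad or angle between the z axis of pot and the y axis of rack, either way round below 0.09 rad) and y of pot_foot in the frame of rack between -0.06 and 0.06 m and linear speed of pot below 0.02 m/s and angular speed of pot below 0.1 rad/s); the robot touches nothing.
It fails at once if the pivot edge of the pot lifted more than 20 mm off the table (height (world z) of pot above 0.02 m).
It fails at once if the pot dropped or thrown over: turning faster than 2 rad/s (angular speed of pot above 2 rad/s).
It fails at once if a neighbour or another bystander shifted by more than 15 mm (distance of any of square_pot, glass_jar, paint_tube, brush_long, water_mug, medium_jar from where it was at the start of the episode above 0.015 m).
It also fails if it takes over 64 s, if anything falls off the work surface, if the arm or the gripper's body presses on something with over 40 N, if the wrist force passes 120 N, or if a joint passes its speed limit or range.

ROBOT

A 6-joint arm with a two-finger parallel gripper is mounted at the origin on the work surface. World frame = base frame: x ahead of the robot, y to its left, z up, the work surface at z = 0. Lengths are in mm, angles in rad, forces in N, time in s.
With the tool pointing down it reaches from about 375 to 975 mm from the base axis. Payload 3.8 kg.
Tool frame: the origin (TCP) lies at the very end of the fingers, on their centre line; the grasp point (between the pads) lies 19 mm behind it; z points along the fingers, y is the line along which they close (so a half turn about z gives the same grasp; the last joint's range is limited). The gripper opens to 88 mm and grips with 3 to 60 N. Pads are 18 mm wide; open, the fingers measure 123 mm over their backs; the gripper's body (75 mm by 187 mm) begins 45 mm behind the grasp point.
Start: joints at [-1.234, 0.264, 1.604, -0, 1.274, -0.037], TCP at [246.474, -628.386, 238.706] pointing down, gripper open.
Joint ranges: [-2.63, 2.63], [-0.94, 2.18], [0.31, 2.57], [-1.31, 4.45], [0, 2.66], [-2.55, 2.55]. Speed limits (rad/s): [2.57, 2.57, 3.14, 3.14, 3.14, 3.14].

INTERFACE

Orientations are given as a 3x3 rotation matrix whose columns are the frame's x, y, z axes.
In Python, from rig import ctrl, imaging gives the robot as it stands.
- The arm moves only by the tool move_arm, never from a script. Its argument "motion" is a list of rows, each an object of numbers: "rx", "ry", "rz": the turn, a rotation vector about the tool's x, y, z in rad; "x", "y", "z": the shift along the tool's x, y, z in mm; "fingers": the opening, from -1 (shut) to 1 (fully open), so that 0 is half open. A call has 1 to 8 rows; each row is the pose to reach, as a shift and turn from the pose commanded when the call began, along the tool's axes at that moment; what a row does not reach only later rows make up. A row lasts 1/8 s, in which the tool goes at most 62.5 mm and 10.7 degrees, less where a joint would pass 70% of its speed; a pose out of reach is approached as far as the arm can. A call with a gripper value outside its range is refused whole. The fingers move at their own pace and stop on an object; "squeeze" is the grip in N (left out, the last holds). Time passes only in rows, so rows that repeat a pose let the fingers close. It gives the time, the measured TCP pose, the force, the opening and the grip force at its end, in the units of the state.
- ctrl.state(): the state, without advancing time (a new reading comes with each control period).
- imaging.grab_frame(name): name is "scene" or "side" or "wrist"; returns the picture (400x640x3 uint8, red, green, blue); there is no depth.
- imaging.camera_model(name): a dict with "fovy" (degrees; the focal length in pixels is half the picture's height over the tangent of half this angle, whatever the lens; pixels are square), "cx", "cy" (the principal point, pixels), "R" (3x3) and "t" (3): a world point X has camera coordinates R X + t; the wrist camera has in their place "tool_from_camera" (4x4, takes a point from camera to tool coordinates, whose origin is the TCP and whose axes are the flange's). Camera axes: x right, y down, z forward; pixel columns grow to the right and rows downward; lengths in mm; the calibration is good to about 2 mm. A picture is of the moment at which its call begins: read the wrist's pose just before it. camera_model takes no time and is no camera call.
- ctrl.finish_job(): hands the job in; it is judged then, once.
The state is a dict: "time_s": time; "joint_pos": joint angles; "qd": joint speeds; "joint_efforts": joint torques, N m; "tcp_pos": TCP position; "tool_rot": TCP orientation; "force": force on the tool from outside, world axes, zero at the start; "torque": the same for the moment, N m; "opening": finger opening in mm; "grip_force": force on a finger pad.
Only numpy, scipy, OpenCV 4.12 (cv2) and the standard library are available. Lean on these libraries where they do the work, as an engineer would, in place of code of your own. Each camera call takes 0.05 s, during which the arm holds its last target. There are 200 camera calls.

## Working session

There is one attempt and no reset: what is moved stays moved. The work goes in short steps, Python scripts to look and compute and a tool call to move; the robot and the scene stay as the last step left them, time stands still between calls to the robot, and variables do not carry over. Pictures are saved under pics/ and viewed, at most 10 in all, crops included, and the job is handed in when it is done.

Besides the shell and the picture viewer there is one more tool, called after "Call:" by a JSON object that holds its "method" and its "body". move_arm: Moves the arm, as the interface text tells. Its arguments: {"type":"object","properties":{"motion":{"type":"array"},"squeeze":{"type":"number"}},"required":["motion"]}

```bash
mkdir -p pics; ls; python3 - <<'E'
from rig import ctrl, imaging
import cv2
for n in ("scene","side"):
    cv2.imwrite(f"pics/{n}0.png",imaging.grab_frame(n)[:,:,::-1]); m=imaging.camera_model(n); print(n,m)
print(imaging.camera_model("wrist"))
s=ctrl.state();print(s["time_s"],s["tcp_pos"],s["tool_rot"],s["opening"])
E
```

```text
pics
scene {'fovy': 53.42120671381354, 'cx': 314.15871009758115, 'cy': 195.6808344272118, 'R': array([[ 0.60367569,  0.797042  , -0.01731213],
       [ 0.60150303, -0.46961261, -0.64626472],
       [-0.52323012,  0.37972101, -0.7629169 ]]), 't': array([-237.20470989, -332.39550972, 1356.47856623])}
side {'fovy': 57.398629091266564, 'cx': 320.8264501126444, 'cy': 205.20855224532264, 'R': array([[-0.99291341, -0.11665907,  0.02266318],
       [-0.08886672,  0.60224289, -0.79335125],
       [ 0.07890288, -0.7897431 , -0.60834215]]), 't': array([491.48867606, 153.07655347, 867.51304107])}
{'fovy': 58.786278484368644, 'cx': 323.285462499457, 'cy': 201.87880806785935, 'tool_from_camera': array([[-7.12203163e-04, -9.63772922e-01, -2.66723165e-01,
         6.91932776e+01],
       [ 9.99999744e-01, -6.68994220e-04, -2.52863175e-04,
        -8.52067404e-02],
       [ 6.52664249e-05, -2.66723277e-01,  9.63773152e-01,
        -1.46591153e+02],
       [ 0.00000000e+00,  0.00000000e+00,  0.00000000e+00,
         1.00000000e+00]])}
0.1 [ 246.28809255 -627.77793335  237.51006698] [[ 9.30931475e-01  3.65193313e-01 -6.57938202e-04]
 [ 3.65193898e-01 -9.30929559e-01  1.89040380e-03]
 [ 7.78687094e-05 -2.00011142e-03 -9.99997997e-01]] 88.02302181306267
```

View pics/scene0.png

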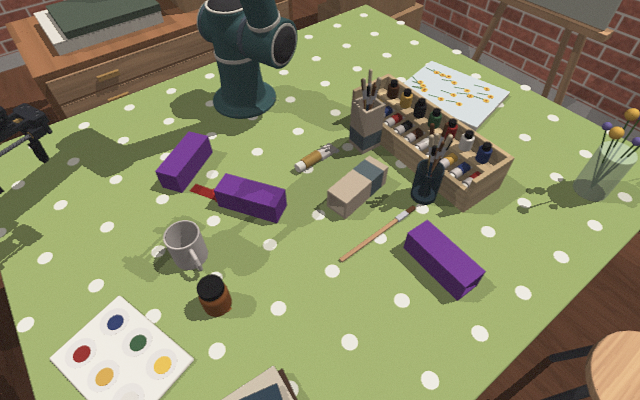

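View pics/side0.png

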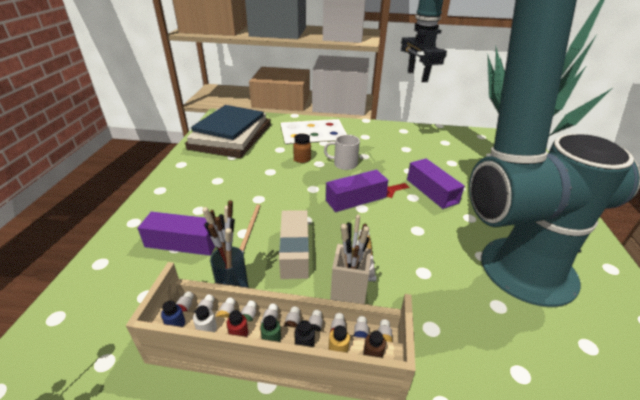

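The scene view shows the fallen tan pot at about (358,187), its dark foot band towards the rack. The square pot is at (367,125), the glass jar at (427,180), the tube at (313,158) and the brush at (375,235). The purple boxes are decoys. In the side view the pot is at (294,245). I'll enlarge both views.

```bash
python3 - <<'E'
import cv2,numpy as np
a=cv2.imread("pics/scene0.png")[75:235,290:520]; b=cv2.imread("pics/side0.png")[190:390,130:420]
cv2.imwrite("pics/c1.png",cv2.resize(a,None,fx=3.45,fy=3.45,interpolation=cv2.INTER_CUBIC))
cv2.imwrite("pics/c2.png",cv2.resize(b,None,fx=2.75,fy=2.75,interpolation=cv2.INTER_CUBIC))
E
```

```text
(no output)
```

View pics/c1.png

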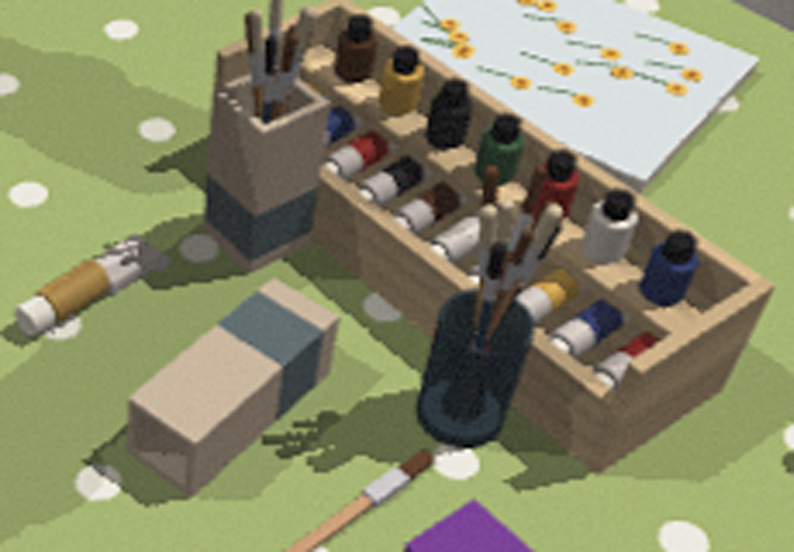

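View pics/c2.png

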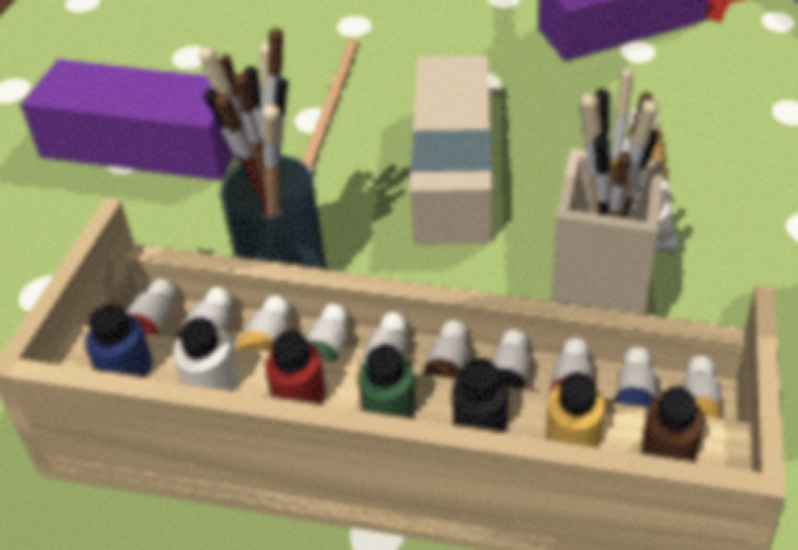

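```bash
cat > h.py <<'E'
import numpy as np
from rig import ctrl, imaging
def ray(n,p,z,model=None):
    m=model or imaging.camera_model(n); f=200/np.tan(np.radians(m["fovy"])/2)
    d=np.array([(p[0]-m["cx"])/f,(p[1]-m["cy"])/f,1.0]); R=m["R"];c=-R.T@m["t"];d=R.T@d
    return c+d*(z-c[2])/d[2]
def wristmodel(s):
    m=dict(imaging.camera_model("wrist")); T=np.array(m["tool_from_camera"]); W=np.eye(4);W[:3,:3]=s["tool_rot"];W[:3,3]=s["tcp_pos"]
    C=np.linalg.inv(W@T); m["R"]=C[:3,:3];m["t"]=C[:3,3]; return m
E
python3 - <<'E'
from h import *
c1=lambda u,v:(290+u/3.45,75+v/3.45); c2=lambda u,v:(130+u/2.75,190+v/2.75)
for l,u,v,z in [("mouthTopL",130,400,64),("mouthTopR",198,440,64),("footTopL",275,280,64),("footTopR",338,318,64),("mouthBotR",192,493,0),
 ("rackR bot",598,470,0),("board top L",322,170,70),("board top R",572,405,70),("sqpot bot",250,270,0),("sq botL",208,228,0),("jar bot centre",460,412,0),("brush tip",430,455,5),("tube cap",30,318,16),("tube end",155,258,16)]:
    print("scene",l,ray("scene",c1(u,v),z).round(0)[:2])
for l,u,v,z in [("mouthTop -y?",418,57,64),("mouthTop2",487,57,64),("footTop1",412,172,64),("footTop2",491,175,64),("footbot1",414,242,0),("footbot2",491,242,0),("boardtop1",150,248,70),("boardtop2",735,325,70),("cheek1",108,200,115),("cheek2",752,288,115),("sq tops",575,150,150),("sq",662,175,150),("sq",560,212,150),("sq",655,223,150),("jar top",270,170,105)]:
    print("side",l,ray("side",c2(u,v),z).round(0)[:2])
E
```

```text
scene mouthTopL [546. -72.]
scene mouthTopR [605. -57.]
scene footTopL [518.  95.]
scene footTopR [578. 104.]
scene mouthBotR [603. -57.]
scene rackR bot [772. 196.]
scene board top L [449. 210.]
scene board top R [747. 170.]
scene sqpot bot [450. 135.]
scene sq botL [388. 142.]
scene jar bot centre [670. 157.]
scene brush tip [688. 104.]
scene tube cap [394. -55.]
scene tube end [402.  70.]
side mouthTop -y? [602. -58.]
side mouthTop2 [539. -67.]
side footTop1 [577.  88.]
side footTop2 [514.  83.]
side footbot1 [575. 105.]
side footbot2 [512.  97.]
side boardtop1 [747. 197.]
side boardtop2 [327. 208.]
side cheek1 [769. 195.]
side cheek2 [323. 212.]
side sq tops [447. 135.]
side sq [386. 152.]
side sq [452. 195.]
side sq [390. 196.]
side jar top [671. 141.]
```

```bash
cat >> h.py <<'E'
from scipy.spatial.transform import Rotation as Rn
def orient(yaw,pitch):
    # yaw: closing line y=(cos,sin,0); z points left of it and pitch below level
    y=np.array([np.cos(yaw),np.sin(yaw),0]);h=np.array([-y[1],y[0],0]);z=np.cos(pitch)*h-np.array([0,0,np.sin(pitch)])
    return np.c_[np.cross(y,z),y,z]
def delta(R,grasp,back=19):
    s=ctrl.state();R0=np.array(s["tool_rot"]);t=np.array(grasp)+R[:,2]*back
    print("t",s["time_s"],"tcp",s["tcp_pos"].round(1),"shift",(R0.T@(t-s["tcp_pos"])).round(1),"rot",Rn.from_matrix(R0.T@R).as_rotvec().round(3))
E
python3 - <<'E'
from h import *
for l,u,v,z in [("mug",185,262,0),("medjar",216,308,0),("brush handle",341,260,4),("decoy near a",215,203,32),("decoy b",286,215,32),("decoy c",280,217,0),("decoy2",170,185,32),("decoy3",408,245,64),("decoy3b",425,225,64)]:
    print(l,ray("scene",(u,v),z).round(0)[:2])
R=orient(0.15,0.7); print(R.round(3))
delta(R,[450,-250,330])
delta(R,np.array([570,-46,32])-R[:,2]*110)
E
```

```text
mug [ 469. -442.]
medjar [ 617. -439.]
brush handle [ 693. -148.]
decoy near a [ 379. -307.]
decoy b [ 522. -185.]
decoy c [ 496. -189.]
decoy2 [ 249. -373.]
decoy3 [781. -30.]
decoy3b [767.  41.]
[[-0.096  0.989 -0.114]
 [ 0.637  0.149  0.756]
 [ 0.765  0.    -0.644]]
t 0.1 tcp [ 246.3 -627.8  237.5] shift [ 330.8 -291.6  -79.6] rot [ 0.582  0.731 -1.256]
t 0.1 tcp [ 246.3 -627.8  237.5] shift [ 498.4 -355.2  147.6] rot [ 0.582  0.731 -1.256]
```

```bash
python3 - <<'E'
from h import *
R=orient(0.15,0.8)
delta(R,[480,-230,330])
E
```

```text
t 0.1 tcp [ 246.3 -627.8  237.5] shift [ 365.8 -298.   -78.2] rot [ 0.516  0.647 -1.276]
```

Call:
{"method": "move_arm", "body": {"motion": [{"x": 60, "y": -50, "z": -60, "rx": 0.06, "ry": 0.08, "rz": -0.16, "fingers": 1}, {"x": 110, "y": -90, "z": -90, "rx": 0.12, "ry": 0.16, "rz": -0.32, "fingers": 1}, {"x": 150, "y": -120, "z": -90, "rx": 0.19, "ry": 0.24, "rz": -0.47, "fingers": 1}, {"x": 190, "y": -155, "z": -85, "rx": 0.25, "ry": 0.31, "rz": -0.62, "fingers": 1}, {"x": 230, "y": -185, "z": -80, "rx": 0.31, "ry": 0.39, "rz": -0.77, "fingers": 1}, {"x": 270, "y": -220, "z": -78, "rx": 0.37, "ry": 0.46, "rz": -0.91, "fingers": 1}, {"x": 310, "y": -250, "z": -78, "rx": 0.43, "ry": 0.54, "rz": -1.06, "fingers": 1}, {"x": 366, "y": -298, "z": -78, "rx": 0.516, "ry": 0.647, "rz": -1.276, "fingers": 1}]}}

```text
time_s: 1.1
tcp_pos: [473.5, -226.3, 316.3]
tool_rot: [[-0.056, 0.995, -0.08], [0.735, 0.095, 0.671], [0.676, -0.021, -0.737]]
force: [1.0, -0.1, 0.1]
opening: 87.9
grip_force: 0.0
```

```bash
python3 - <<'E'
from h import *
R=orient(0.15,0.8)
delta(R,[480,-230,330]);print(ctrl.state()["joint_pos"])
E
```

```text
t 1.1 tcp [ 473.5 -226.3  316.3] shift [6.7 5.4 5.9] rot [ 0.022  0.028 -0.054]
[-0.77432358  0.27353487  1.61420334  0.45645329  1.84470645 -0.87223421]
```

```bash
python3 - <<'E'
from h import *
R=orient(0.15,0.8)
delta(R,np.array([570,-46,32])-R[:,2]*150)
E
```

```text
t 1.1 tcp [ 473.5 -226.3  316.3] shift [-68.6 122.1 191.9] rot [ 0.022  0.028 -0.054]
```

Call:
{"method": "move_arm", "body": {"motion": [{"x": 0, "y": 40, "z": 20, "rx": 0.022, "ry": 0.028, "rz": -0.054}, {"x": -10, "y": 80, "z": 60, "rx": 0.022, "ry": 0.028, "rz": -0.054}, {"x": -30, "y": 115, "z": 100, "rx": 0.022, "ry": 0.028, "rz": -0.054}, {"x": -50, "y": 122, "z": 145, "rx": 0.022, "ry": 0.028, "rz": -0.054}, {"x": -69, "y": 122, "z": 192, "rx": 0.022, "ry": 0.028, "rz": -0.054}, {"x": -69, "y": 122, "z": 192, "rx": 0.022, "ry": 0.028, "rz": -0.054}]}}

```text
schema error: expected keys rx, ry, rz, x, y, z, fingers
```

```bash
python3 - <<'E'
from h import *
import cv2
R=orient(0.15,0.8)
delta(R,[570,-46,32])
s=ctrl.state(); im=imaging.grab_frame("wrist")
np.savez("w1",R=s["tool_rot"],p=s["tcp_pos"])
cv2.imwrite("pics/w1.png",im[:,:,::-1])
E
```

```text
t 1.1 tcp [ 473.5 -226.3  316.3] shift [-64.5 118.6 341.8] rot [ 0.022  0.028 -0.054]
```

View pics/w1.png

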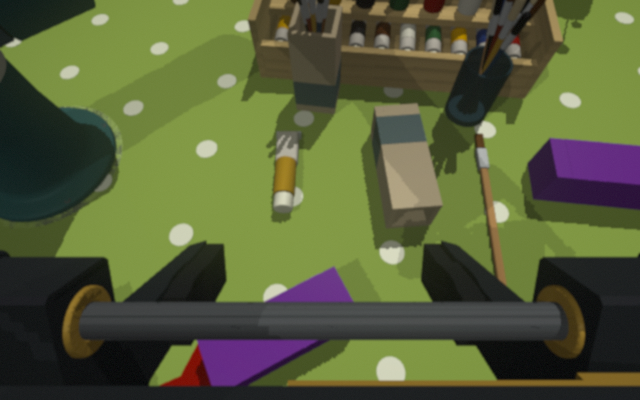

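The move was refused because each row needs "fingers", so this picture is from the old pose. It shows the pot's top corners at about (374,107), (416,103), (388,210) and (441,205). The near purple decoy's end is at (333,268). I'll measure from it.

```bash
python3 - <<'E'
from h import *
d=np.load("w1.npz");m=wristmodel({"tool_rot":d["R"],"tcp_pos":d["p"]})
for l,u,v,z in [("foot1",374,107,64),("foot2",416,103,64),("mouth1",388,210,64),("mouth2",441,205,64),("decoy",333,268,64),("decoy",352,297,64),("rackR",521,93,0),("rackL",258,68,0),("jar",466,113,0),("brush",480,165,5),("brush",497,260,5)]:
    print(l,ray(0,(u,v),z,m).round(0)[:2])
E
```

```text
foot1 [514.  96.]
foot2 [576. 109.]
mouth1 [537. -72.]
mouth2 [603. -59.]
decoy [ 474. -153.]
decoy [ 498. -185.]
rackR [772. 205.]
rackL [302. 232.]
jar [674. 153.]
brush [684.  46.]
brush [ 691. -105.]
```

Call:
{"method": "move_arm", "body": {"motion": [{"x": 0, "y": 40, "z": 20, "rx": 0.022, "ry": 0.028, "rz": -0.054, "fingers": 1}, {"x": -10, "y": 80, "z": 60, "rx": 0.022, "ry": 0.028, "rz": -0.054, "fingers": 1}, {"x": -30, "y": 115, "z": 100, "rx": 0.022, "ry": 0.028, "rz": -0.054, "fingers": 1}, {"x": -50, "y": 122, "z": 145, "rx": 0.022, "ry": 0.028, "rz": -0.054, "fingers": 1}, {"x": -69, "y": 122, "z": 192, "rx": 0.022, "ry": 0.028, "rz": -0.054, "fingers": 1}, {"x": -69, "y": 122, "z": 192, "rx": 0.022, "ry": 0.028, "rz": -0.054, "fingers": 1}]}}

```text
time_s: 1.9
tcp_pos: [579.9, -135.8, 121.5]
tool_rot: [[-0.099, 0.989, -0.11], [0.708, 0.147, 0.691], [0.699, -0.01, -0.715]]
force: [-0.1, 0.4, -0.3]
opening: 88.2
grip_force: 0.0
```

```bash
python3 - <<'E'
from h import *
import cv2
R=orient(0.15,0.8)
delta(R,[570,-46,32])
s=ctrl.state(); im=imaging.grab_frame("wrist")
np.savez("w2",R=s["tool_rot"],p=s["tcp_pos"])
cv2.imwrite("pics/w2.png",im[:,:,::-1])
E
```

```text
t 1.9 tcp [ 579.9 -135.8  121.5] shift [  1.9   4.4 146. ] rot [-0.005 -0.004 -0.008]
```

View pics/w2.png

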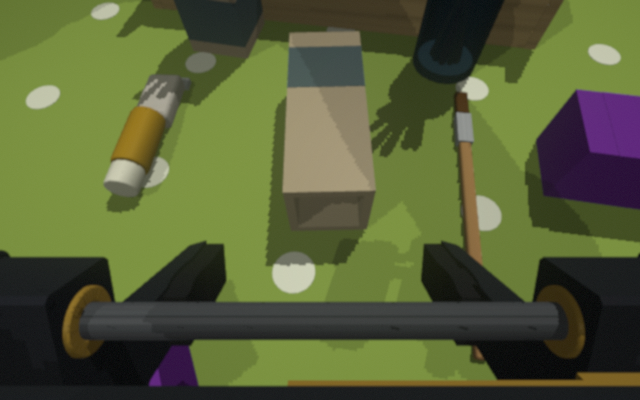

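The wrist view is centred on the pot. Its top corners are foot (290,32) and (360,31), mouth (283,193) and (375,190). The tube, brush and decoys are clear of the jaws.

```bash
python3 - <<'E'
from h import *
d=np.load("w2.npz");m=wristmodel({"tool_rot":d["R"],"tcp_pos":d["p"]})
for l,u,v,z in [("foot1",290,32,64),("foot2",360,31,64),("mouth1",283,193,64),("mouth2",375,190,64),("mb1",288,228,0),("mb2",366,228,0),("sqbot",243,55,0),("sqbotL",187,38,0),("jar",443,70,0),("rack",556,45,0),("brush",476,245,5)]:
    print(l,ray(0,(u,v),z,m).round(0)[:2])
E
```

```text
foot1 [514.  99.]
foot2 [578. 109.]
mouth1 [542. -70.]
mouth2 [605. -59.]
mb1 [539. -68.]
mb2 [605. -58.]
sqbot [446. 139.]
sqbotL [372. 159.]
jar [672. 145.]
rack [801. 205.]
brush [694. -63.]
```

```bash
python3 - <<'E'
from h import *
R=orient(0.16,0.8)
delta(R,[569.5,-43,33])
E
```

```text
t 1.95 tcp [ 581.9 -137.3  124.4] shift [  4.4   2.  150.8] rot [ 0.005 -0.001 -0.013]
```

Call:
{"method": "move_arm", "body": {"motion": [{"x": 4, "y": 2, "z": 30, "rx": 0.005, "ry": 0, "rz": -0.013, "fingers": 1}, {"x": 4, "y": 2, "z": 60, "rx": 0.005, "ry": 0, "rz": -0.013, "fingers": 1}, {"x": 4, "y": 2, "z": 90, "rx": 0.005, "ry": 0, "rz": -0.013, "fingers": 1}, {"x": 4, "y": 2, "z": 115, "rx": 0.005, "ry": 0, "rz": -0.013, "fingers": 1}, {"x": 4, "y": 2, "z": 135, "rx": 0.005, "ry": 0, "rz": -0.013, "fingers": 1}, {"x": 4, "y": 2, "z": 151, "rx": 0.005, "ry": 0, "rz": -0.013, "fingers": 1}, {"x": 4, "y": 2, "z": 151, "rx": 0.005, "ry": 0, "rz": -0.013, "fingers": 1}]}}

```text
time_s: 2.82
tcp_pos: [569.0, -31.0, 19.8]
tool_rot: [[-0.117, 0.987, -0.108], [0.709, 0.159, 0.687], [0.695, 0.004, -0.719]]
force: [0.4, -0.7, 0.5]
opening: 88.2
grip_force: 0.0
```

```bash
python3 - <<'E'
from h import *
R=orient(0.16,0.8)
delta(R,[569.5,-43,33]);s=ctrl.state();print(s["force"],s["opening"])
E
```

```text
t 2.825 tcp [569.  -31.   19.8] shift [ 0.6 -1.5  1.2] rot [0.003 0.002 0.002]
[ 0.43591489 -0.73027858  0.53875956] 88.16981633505125
```

Call:
{"method": "move_arm", "body": {"motion": [{"x": 0, "y": 0, "z": 0, "rx": 0, "ry": 0, "rz": 0, "fingers": -1}, {"x": 0, "y": 0, "z": 0, "rx": 0, "ry": 0, "rz": 0, "fingers": -1}, {"x": 0, "y": 0, "z": 0, "rx": 0, "ry": 0, "rz": 0, "fingers": -1}, {"x": 0, "y": 0, "z": 0, "rx": 0, "ry": 0, "rz": 0, "fingers": -1}], "squeeze": 15}}

```text
time_s: 3.32
tcp_pos: [568.8, -32.1, 20.4]
tool_rot: [[-0.118, 0.987, -0.108], [0.71, 0.16, 0.686], [0.695, 0.004, -0.719]]
force: [-3.5, -4.3, 4.1]
opening: 64.1
grip_force: 15.0
```

```bash
cat > arc.py <<'E'
# hinge arc: shift in tool axes for pot angles a, hinge kept at s (along pot) and 32-33 high
from h import *
def arc(a0,angles,s,zh,R,fwd):
    r=np.hypot(s,zh);b=np.arctan2(zh,s)
    pos=lambda a:-fwd*r*np.cos(b+a)+np.array([0,0,r*np.sin(b+a)])
    for a in angles: print(a,(R.T@(pos(np.radians(a))-pos(np.radians(a0)))).round(1))
E
python3 - <<'E'
from arc import *
s=ctrl.state();print(s["tcp_pos"],s["force"],s["torque"],s["opening"],s["grip_force"])
R=np.array(s["tool_rot"]);fwd=np.array([-.159,.987,0]);g=s["tcp_pos"]-19*R[:,2];print("grasp",g)
h=np.array([546,103,0]);sd=-(g-h)@fwd;print(sd)
arc(0,[3,6,9,12,15,18,21,24],sd,g[2],R,fwd)
E
```

```text
[568.78459709 -32.11656965  20.42430641] [-3.4651826  -4.3351666   4.05675528] [-0.43694017  0.76513143  0.88414695] 64.13997361302415 15.020138378158663
grasp [570.84556753 -45.15395449  34.0910177 ]
150.17839831399792
3 [ 6.9  0.  -4.2]
6 [13.9  0.1 -8.1]
9 [ 21.2   0.1 -11.6]
12 [ 28.6   0.1 -14.7]
15 [ 36.2   0.2 -17.4]
18 [ 43.9   0.2 -19.8]
21 [ 51.8   0.2 -21.7]
24 [ 59.7   0.2 -23.2]
```

Call:
{"method": "move_arm", "body": {"motion": [{"x": 6.9, "y": 0, "z": -4.2, "rx": 0, "ry": 0, "rz": 0, "fingers": -1}, {"x": 13.9, "y": 0, "z": -8.1, "rx": 0, "ry": 0, "rz": 0, "fingers": -1}, {"x": 21.2, "y": 0, "z": -11.6, "rx": 0, "ry": 0, "rz": 0, "fingers": -1}, {"x": 28.6, "y": 0, "z": -14.7, "rx": 0, "ry": 0, "rz": 0, "fingers": -1}, {"x": 36.2, "y": 0, "z": -17.4, "rx": 0, "ry": 0, "rz": 0, "fingers": -1}, {"x": 36.2, "y": 0, "z": -17.4, "rx": 0, "ry": 0, "rz": 0, "fingers": -1}], "squeeze": 15}}

```text
time_s: 4.08
tcp_pos: [567.2, -17.2, 58.5]
tool_rot: [[-0.118, 0.987, -0.107], [0.709, 0.159, 0.687], [0.695, 0.005, -0.719]]
force: [-1.1, -0.2, -2.7]
opening: 63.8
grip_force: 15.0
```

```bash
python3 - <<'E'
from arc import *
import cv2
s=ctrl.state();print(s["tcp_pos"],s["force"],s["torque"],s["opening"],s["grip_force"])
R=np.array(s["tool_rot"]);fwd=np.array([-.159,.987,0]);g=s["tcp_pos"]-19*R[:,2];print("grasp",g)
arc(15,[18,21,24,28,32,36,40,44],150,34,R,fwd)
a=imaging.grab_frame("side")[:,:,::-1][140:260,200:400]; b=imaging.grab_frame("wrist")[:,:,::-1]
cv2.imwrite("pics/t1.png",np.vstack([cv2.resize(a,(640,384))[60:320],b[:300]]))
E
```

```text
[567.24348473 -17.21713939  58.5287306 ] [-1.13343258 -0.22483147 -2.7065526 ] [-0.6673567  -0.01935845  0.09533168] 63.80097304053837 14.998387128653121
grasp [569.26974827 -30.2666851   72.18902389]
18 [ 7.7  0.  -2.3]
21 [15.5  0.1 -4.2]
24 [23.4  0.1 -5.7]
28 [34.1  0.1 -7.1]
32 [44.8  0.2 -7.7]
36 [55.5  0.2 -7.5]
40 [66.2  0.3 -6.6]
44 [76.8  0.3 -5. ]
```

View pics/t1.png

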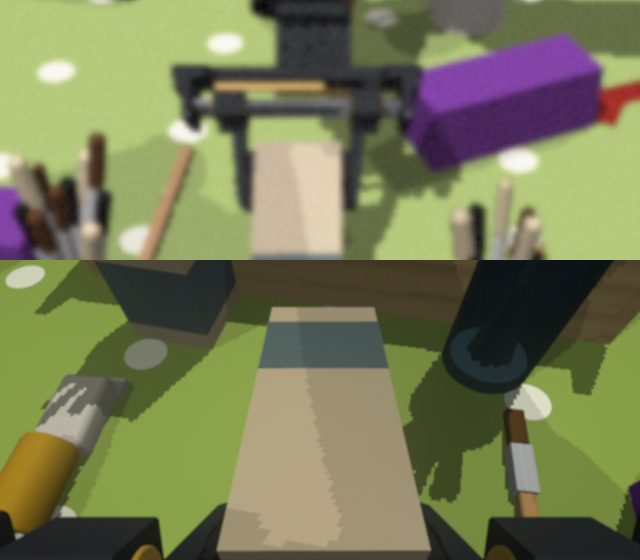

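The pot is held square between the fingers and tilting about its foot edge. Wrist load is about 2.7 N, as expected. I'll continue.

Call:
{"method": "move_arm", "body": {"motion": [{"x": 7.7, "y": 0, "z": -2.3, "rx": 0, "ry": 0, "rz": 0, "fingers": -1}, {"x": 15.5, "y": 0, "z": -4.2, "rx": 0, "ry": 0, "rz": 0, "fingers": -1}, {"x": 23.4, "y": 0, "z": -5.7, "rx": 0, "ry": 0, "rz": 0, "fingers": -1}, {"x": 34, "y": 0, "z": -7.1, "rx": 0, "ry": 0, "rz": 0, "fingers": -1}, {"x": 44.8, "y": 0, "z": -7.7, "rx": 0, "ry": 0, "rz": 0, "fingers": -1}, {"x": 55.5, "y": 0, "z": -7.5, "rx": 0, "ry": 0, "rz": 0, "fingers": -1}, {"x": 66.2, "y": 0.2, "z": -6.6, "rx": 0, "ry": 0, "rz": 0, "fingers": -1}, {"x": 76.8, "y": 0.3, "z": -5, "rx": 0, "ry": 0, "rz": 0, "fingers": -1}], "squeeze": 15}}

```text
time_s: 5.18
tcp_pos: [558.8, 34.0, 115.4]
tool_rot: [[-0.117, 0.987, -0.107], [0.709, 0.159, 0.687], [0.695, 0.005, -0.719]]
force: [1.1, -2.1, -1.0]
opening: 63.9
grip_force: 15.0
```

```bash
python3 - <<'E'
from arc import *
import cv2
s=ctrl.state();print(s["tcp_pos"],s["force"],s["torque"],s["opening"],s["grip_force"],s["joint_pos"].round(2))
R=np.array(s["tool_rot"]);fwd=np.array([-.159,.987,0]);g=s["tcp_pos"]-19*R[:,2];print("grasp",g)
arc(44,[48,52,56,60,64,68,71,74],150,34,R,fwd)
h=np.array([546,103,0]);d=g-h;print("hinge angle",np.degrees(np.arctan2(d[2],-d@fwd))-12.8,np.linalg.norm(d))
E
```

```text
[558.83421287  34.04233875 115.36538216] [ 1.12891876 -2.11345824 -1.01653369] [-0.89639941 -0.17102089  0.12627146] 63.94790820784898 15.00013475655578 [-0.36  0.39  1.88  0.66  1.37 -0.83]
grasp [560.86698691  20.99483754 129.02666109]
48 [10.5  0.   2.4]
52 [20.7  0.   5.5]
56 [30.8  0.1  9.3]
60 [40.5  0.1 13.8]
64 [49.9  0.1 19. ]
68 [58.9  0.1 24.8]
71 [65.4  0.1 29.5]
74 [71.7  0.1 34.6]
hinge angle 44.35266820622017 153.60258214425977
```

Call:
{"method": "move_arm", "body": {"motion": [{"x": 10.5, "y": 0, "z": 2.4, "rx": 0, "ry": 0, "rz": 0, "fingers": -1}, {"x": 20.7, "y": 0, "z": 5.5, "rx": 0, "ry": 0, "rz": 0, "fingers": -1}, {"x": 30.8, "y": 0, "z": 9.3, "rx": 0, "ry": 0, "rz": 0, "fingers": -1}, {"x": 40.5, "y": 0, "z": 13.8, "rx": 0, "ry": 0, "rz": 0, "fingers": -1}, {"x": 49.9, "y": 0, "z": 19, "rx": 0, "ry": 0, "rz": 0, "fingers": -1}, {"x": 58.9, "y": 0, "z": 24.8, "rx": 0, "ry": 0, "rz": 0, "fingers": -1}, {"x": 65.4, "y": 0, "z": 29.5, "rx": 0, "ry": 0, "rz": 0, "fingers": -1}, {"x": 65.4, "y": 0, "z": 29.5, "rx": 0, "ry": 0, "rz": 0, "fingers": -1}], "squeeze": 15}}

```text
time_s: 6.18
tcp_pos: [547.5, 101.0, 138.6]
tool_rot: [[-0.117, 0.987, -0.108], [0.709, 0.159, 0.687], [0.695, 0.004, -0.719]]
force: [0.9, 1.0, -2.7]
opening: 64.3
grip_force: 15.0
```

```bash
python3 - <<'E'
from arc import *
import cv2
s=ctrl.state();print(s["tcp_pos"],s["force"],s["torque"],s["opening"],s["grip_force"])
R=np.array(s["tool_rot"]);fwd=np.array([-.159,.987,0]);g=s["tcp_pos"]-19*R[:,2];print("grasp",g)
arc(71,[73,75,77,79,81,83,85,87],150,34,R,fwd)
h=np.array([546,103,0]);d=g-h;print("hinge angle",np.degrees(np.arctan2(d[2],-d@fwd))-12.8,np.linalg.norm(d))
a=imaging.grab_frame("side")[:,:,::-1][110:310,170:420]; b=imaging.grab_frame("scene")[:,:,::-1][70:240,280:480]
cv2.imwrite("pics/t2.png",np.hstack([cv2.resize(a,None,fx=1.6,fy=1.6),cv2.resize(b,(376,320))]))
E
```

```text
[547.51202628 100.97370334 138.60858028] [ 0.88145951  1.02723113 -2.65880221] [-0.50796464 -0.20949302 -0.04989358] 64.27526100730411 15.000000075087883
grasp [549.56734258  87.92332986 152.26374147]
73 [4.2 0.  3.4]
75 [8.2 0.  6.9]
77 [12.2  0.  10.5]
79 [16.   0.  14.3]
81 [19.7  0.  18.2]
83 [23.2  0.  22.3]
85 [26.6  0.  26.4]
87 [29.8  0.  30.7]
hinge angle 71.40689262840594 153.04992284261678
```

View pics/t2.png

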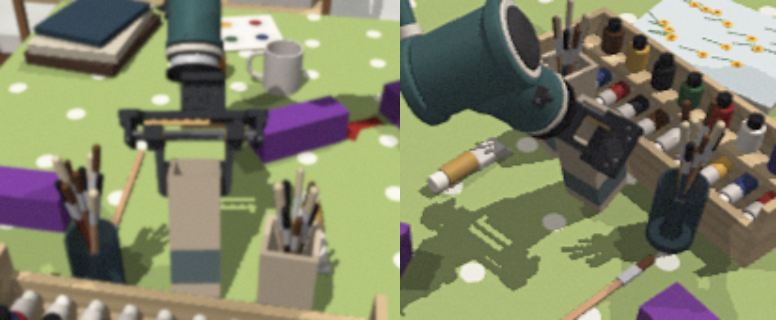

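The pot is about 71° up, still in the jaws, with its foot on the cloth and its neighbours untouched. I'll continue slowly past balance.

Call:
{"method": "move_arm", "body": {"motion": [{"x": 4.2, "y": 0, "z": 3.4, "rx": 0, "ry": 0, "rz": 0, "fingers": -1}, {"x": 8.2, "y": 0, "z": 6.9, "rx": 0, "ry": 0, "rz": 0, "fingers": -1}, {"x": 12.2, "y": 0, "z": 10.5, "rx": 0, "ry": 0, "rz": 0, "fingers": -1}, {"x": 16, "y": 0, "z": 14.3, "rx": 0, "ry": 0, "rz": 0, "fingers": -1}, {"x": 19.7, "y": 0, "z": 18.2, "rx": 0, "ry": 0, "rz": 0, "fingers": -1}, {"x": 23.2, "y": 0, "z": 22.3, "rx": 0, "ry": 0, "rz": 0, "fingers": -1}, {"x": 26.6, "y": 0, "z": 26.4, "rx": 0, "ry": 0, "rz": 0, "fingers": -1}, {"x": 26.6, "y": 0, "z": 26.4, "rx": 0, "ry": 0, "rz": 0, "fingers": -1}], "squeeze": 15}}

```text
time_s: 7.28
tcp_pos: [541.9, 137.7, 138.3]
tool_rot: [[-0.117, 0.987, -0.108], [0.709, 0.159, 0.687], [0.695, 0.004, -0.719]]
force: [0.2, -0.2, -2.2]
opening: 63.8
grip_force: 15.0
```

```bash
python3 - <<'E'
from arc import *
s=ctrl.state();print(s["tcp_pos"],s["force"],s["torque"],s["opening"],s["grip_force"])
R=np.array(s["tool_rot"]);fwd=np.array([-.159,.987,0]);g=s["tcp_pos"]-19*R[:,2];print("grasp",g)
arc(85,[86,87,88,89,90,91,92],150,34,R,fwd)
h=np.array([546,103,0]);d=g-h;print("hinge angle",np.degrees(np.arctan2(d[2],-d@fwd))-12.8,np.linalg.norm(d))
E
```

```text
[541.86657998 137.72609211 138.33653191] [ 0.18957914 -0.18841325 -2.20840054] [-0.62565538 -0.200041    0.01334423] 63.818051418094115 14.998957122734282
grasp [543.91123416 124.67395651 151.99160956]
86 [ 1.6 -0.   2.1]
87 [ 3.2 -0.   4.3]
88 [ 4.8 -0.   6.5]
89 [ 6.3 -0.   8.7]
90 [ 7.8 -0.  10.9]
91 [ 9.3 -0.  13.2]
92 [10.7 -0.  15.4]
hinge angle 85.33424793750919 153.54339031556097
```

Call:
{"method": "move_arm", "body": {"motion": [{"x": 1.6, "y": 0, "z": 2.1, "rx": 0, "ry": 0, "rz": 0, "fingers": -1}, {"x": 3.2, "y": 0, "z": 4.3, "rx": 0, "ry": 0, "rz": 0, "fingers": -1}, {"x": 4.8, "y": 0, "z": 6.5, "rx": 0, "ry": 0, "rz": 0, "fingers": -1}, {"x": 6.3, "y": 0, "z": 8.7, "rx": 0, "ry": 0, "rz": 0, "fingers": -1}, {"x": 7.8, "y": 0, "z": 10.9, "rx": 0, "ry": 0, "rz": 0, "fingers": -1}, {"x": 7.8, "y": 0, "z": 10.9, "rx": 0, "ry": 0, "rz": 0, "fingers": -1}], "squeeze": 15}}

```text
time_s: 8.02
tcp_pos: [540.4, 150.2, 137.2]
tool_rot: [[-0.118, 0.987, -0.107], [0.709, 0.159, 0.687], [0.695, 0.006, -0.719]]
force: [-1.1, -3.5, 5.4]
opening: 63.9
grip_force: 15.0
```

```bash
python3 - <<'E'
from arc import *
import cv2
s=ctrl.state();print(s["tcp_pos"],s["force"],s["torque"],s["opening"],s["grip_force"])
a=imaging.grab_frame("side")[:,:,::-1][170:300,230:350]; b=imaging.grab_frame("scene")[:,:,::-1][70:220,300:460]
cv2.imwrite("pics/t3.png",np.hstack([cv2.resize(a,None,fx=3,fy=3),cv2.resize(b,(416,390))]))
E
```

```text
[540.36186634 150.2306818  137.21770557] [-1.11415641 -3.4923527   5.44181562] [-0.32046747  0.28662767  0.33633072] 63.873132918835005 14.998472088409471
```

View pics/t3.png

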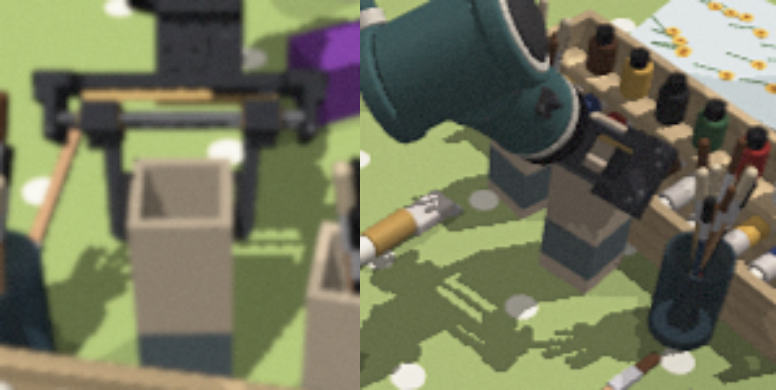

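The pot stands on its base, pressed lightly onto the table (5 N). I'll ease the grip, open, and back off along the tool axis.

Call:
{"method": "move_arm", "body": {"motion": [{"x": 0, "y": 0, "z": 0, "rx": 0, "ry": 0, "rz": 0, "fingers": -1}, {"x": 0, "y": 0, "z": 0, "rx": 0, "ry": 0, "rz": 0, "fingers": -1}], "squeeze": 4}}

```text
time_s: 8.38
tcp_pos: [540.4, 150.3, 137.2]
tool_rot: [[-0.118, 0.987, -0.107], [0.709, 0.159, 0.688], [0.696, 0.006, -0.718]]
force: [-1.2, -2.7, 4.9]
opening: 64.0
grip_force: 4.0
```

Call:
{"method": "move_arm", "body": {"motion": [{"x": 0, "y": 0, "z": 0, "rx": 0, "ry": 0, "rz": 0, "fingers": 1}, {"x": 0, "y": 0, "z": 0, "rx": 0, "ry": 0, "rz": 0, "fingers": 1}, {"x": 0, "y": 0, "z": 0, "rx": 0, "ry": 0, "rz": 0, "fingers": 1}, {"x": 0, "y": 0, "z": 0, "rx": 0, "ry": 0, "rz": 0, "fingers": 1}, {"x": 0, "y": 0, "z": -30, "rx": 0, "ry": 0, "rz": 0, "fingers": 1}, {"x": 0, "y": 0, "z": -70, "rx": 0, "ry": 0, "rz": 0, "fingers": 1}, {"x": 0, "y": 0, "z": -110, "rx": 0, "ry": 0, "rz": 0, "fingers": 1}, {"x": 0, "y": 0, "z": -110, "rx": 0, "ry": 0, "rz": 0, "fingers": 1}]}}

```text
time_s: 9.38
tcp_pos: [554.0, 72.9, 217.2]
tool_rot: [[-0.119, 0.988, -0.102], [0.711, 0.156, 0.686], [0.693, 0.009, -0.721]]
force: [0.2, 0.3, -0.6]
opening: 88.2
grip_force: 0.0
```

```bash
python3 - <<'E'
from arc import *
import cv2
s=ctrl.state();print(s["tcp_pos"],s["force"],s["opening"])
np.savez("w3",R=s["tool_rot"],p=s["tcp_pos"])
w=imaging.grab_frame("wrist")[:,:,::-1][:300]
a=imaging.grab_frame("side")[:,:,::-1][170:320,180:340]; b=imaging.grab_frame("scene")[:,:,::-1][70:220,310:470]
cv2.imwrite("pics/t4.png",np.vstack([cv2.resize(w,(640,300)),np.hstack([cv2.resize(a,(320,300)),cv2.resize(b,(320,300))])]))
R=orient(0.16,0.45)
fwd=np.array([-.159,.987,0]);c=np.array([541.5,135,0])
delta(R,c-fwd*130+[0,0,130])
E
```

```text
[553.97270257  72.92613574 217.24420319] [ 0.18854582  0.26393667 -0.6101023 ] 88.18122764289082
t 9.525 tcp [550.9  75.3 213.8] shift [-101.7   -0.    29.7] rot [0.002 0.352 0.002]
```

View pics/t4.png

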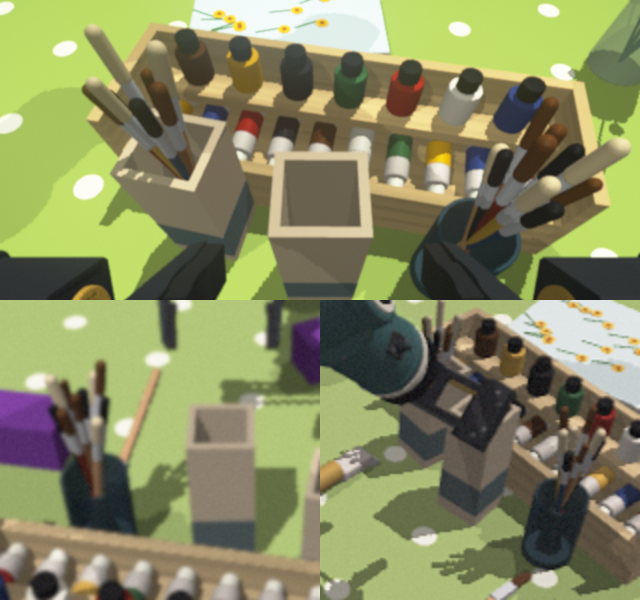

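The pot stands upright: in the wrist view its rim corners are (272,155), (365,152), (371,237) and (270,238). Both neighbours are in place, with cheek corners at about (92,117) and (606,208).

```bash
python3 - <<'E'
from h import *
d=np.load("w3.npz")
for p in (d["p"],np.array([550.9,75.3,213.8])):
  m=wristmodel({"tool_rot":d["R"],"tcp_pos":p})
  for l,u,v,z in [("r1",272,155,170),("r2",365,152,170),("r3",371,237,170),("r4",270,238,170),("ckL",92,117,115),("ckR",606,208,115),("sq",215,248,0),("board top",382,198,70),("board top",580,232,70)]:
    print(l,ray(0,(u,v),z,m).round(0)[:2],end=" ")
  print()
# low front approach
R=orient(0.16,0.45)
E
```

```text
r1 [506. 160.] r2 [569. 173.] r3 [579. 110.] r4 [518.  99.] ckL [315. 213.] ckR [771. 190.] sq [424. 144.] board top [594. 196.] board top [779. 190.] 
r1 [504. 160.] r2 [566. 173.] r3 [575. 111.] r4 [516. 100.] ckL [315. 213.] ckR [765. 190.] sq [423. 145.] board top [591. 197.] board top [773. 190.]
```

Call:
{"method": "move_arm", "body": {"motion": [{"x": -20, "y": 0, "z": -10, "rx": 0, "ry": 0.1, "rz": 0, "fingers": 1}, {"x": -45, "y": 0, "z": -10, "rx": 0, "ry": 0.2, "rz": 0, "fingers": 1}, {"x": -75, "y": 0, "z": 10, "rx": 0, "ry": 0.3, "rz": 0, "fingers": 1}, {"x": -102, "y": 0, "z": 30, "rx": 0, "ry": 0.352, "rz": 0, "fingers": 1}, {"x": -102, "y": 0, "z": 30, "rx": 0, "ry": 0.352, "rz": 0, "fingers": 1}]}}

```text
time_s: 10.15
tcp_pos: [557.4, 24.4, 117.8]
tool_rot: [[-0.063, 0.987, -0.146], [0.426, 0.159, 0.891], [0.903, -0.006, -0.43]]
force: [-0.6, -0.2, -0.2]
opening: 88.2
grip_force: 0.0
```

```bash
python3 - <<'E'
from h import *
R=orient(0.17,0.45)
fwd=np.array([-.17,.985,0]);c=np.array([542.5,135.5,0])
delta(R,c-fwd*110+[0,0,38])
delta(R,c-fwd*20+[0,0,38]);print(ctrl.state()["joint_pos"].round(2))
E
```

```text
t 10.15 tcp [557.4  24.4 117.8] shift [-71.2   4.5  55.2] rot [ 0.007 -0.005 -0.01 ]
t 10.15 tcp [557.4  24.4 117.8] shift [-32.5   3.5 136.4] rot [ 0.007 -0.005 -0.01 ]
[-0.47  0.58  1.81  0.82  1.62 -0.98]
```

Call:
{"method": "move_arm", "body": {"motion": [{"x": -35, "y": 4, "z": 20, "rx": 0.007, "ry": -0.005, "rz": -0.01, "fingers": 1}, {"x": -71, "y": 4.5, "z": 55, "rx": 0.007, "ry": -0.005, "rz": -0.01, "fingers": 1}, {"x": -71, "y": 4.5, "z": 55, "rx": 0.007, "ry": -0.005, "rz": -0.01, "fingers": 1}, {"x": -60, "y": 4, "z": 79, "rx": 0.007, "ry": -0.005, "rz": -0.01, "fingers": 1}, {"x": -50, "y": 4, "z": 100, "rx": 0.007, "ry": -0.005, "rz": -0.01, "fingers": 1}, {"x": -41, "y": 4, "z": 119, "rx": 0.007, "ry": -0.005, "rz": -0.01, "fingers": 1}, {"x": -32.5, "y": 3.5, "z": 136, "rx": 0.007, "ry": -0.005, "rz": -0.01, "fingers": 1}, {"x": -32.5, "y": 3.5, "z": 136, "rx": 0.007, "ry": -0.005, "rz": -0.01, "fingers": 1}]}}

```text
time_s: 11.15
tcp_pos: [546.1, 132.0, 34.4]
tool_rot: [[-0.084, 0.985, -0.15], [0.432, 0.171, 0.886], [0.898, 0.01, -0.44]]
force: [0.4, -0.2, -0.5]
opening: 88.2
grip_force: 0.0
```

Call:
{"method": "move_arm", "body": {"motion": [{"x": 0, "y": 0, "z": 0, "rx": 0, "ry": 0, "rz": 0, "fingers": -1}, {"x": 0, "y": 0, "z": 0, "rx": 0, "ry": 0, "rz": 0, "fingers": -1}, {"x": 0, "y": 0, "z": 0, "rx": 0, "ry": 0, "rz": 0, "fingers": -1}, {"x": 0, "y": 0, "z": 0, "rx": 0, "ry": 0, "rz": 0, "fingers": -1}], "squeeze": 15}}

```text
time_s: 11.65
tcp_pos: [546.0, 129.7, 33.9]
tool_rot: [[-0.082, 0.985, -0.149], [0.432, 0.17, 0.886], [0.898, 0.008, -0.439]]
force: [-3.7, -2.9, 2.3]
opening: 64.0
grip_force: 15.0
```

```bash
python3 - <<'E'
from h import *
s=ctrl.state();R0=s["tool_rot"];g=s["tcp_pos"]-19*R0[:,2];y=R0[:,1];print("grasp",g,s["force"],"yaw",np.arctan2(y[1],y[0]),"pitch",np.arcsin(-R0[2,2]))
p=np.arcsin(-R0[2,2]);yaw0=np.arctan2(y[1],y[0])
f=lambda a:np.array([-np.sin(a),np.cos(a),0])
c=g+20*f(yaw0);c[2]=0;print("centre est",c)
for yw,cc in [(0.06,(544,141)),(-0.042,(545.5,147)),(-0.042,(546,162))]:
    R=orient(yw,p); delta(R,np.array([*cc,g[2]])-20*f(yw))
E
```

```text
grasp [548.79679639 112.8506921   42.23081473] [-3.68271779 -2.9251919   2.32882478] yaw 0.17119407611357312 pitch 0.4547028408845028
centre est [545.38961456 132.55833305   0.        ]
t 11.65 tcp [546.  129.7  33.9] shift [ 3.8 -0.3  7.7] rot [-0.096 -0.     0.056]
t 11.65 tcp [546.  129.7  33.9] shift [ 6.3  1.9 12.8] rot [-0.188 -0.001  0.101]
t 11.65 tcp [546.  129.7  33.9] shift [12.7  4.9 26. ] rot [-0.188 -0.001  0.101]
```

Call:
{"method": "move_arm", "body": {"motion": [{"x": 1.9, "y": -0.2, "z": 3.9, "rx": -0.048, "ry": 0, "rz": 0.028, "fingers": -1}, {"x": 3.8, "y": -0.3, "z": 7.7, "rx": -0.096, "ry": 0, "rz": 0.056, "fingers": -1}, {"x": 5, "y": 0.8, "z": 10.2, "rx": -0.142, "ry": 0, "rz": 0.078, "fingers": -1}, {"x": 6.3, "y": 1.9, "z": 12.8, "rx": -0.188, "ry": 0, "rz": 0.101, "fingers": -1}, {"x": 8.5, "y": 2.9, "z": 17.2, "rx": -0.188, "ry": 0, "rz": 0.101, "fingers": -1}, {"x": 10.6, "y": 3.9, "z": 21.6, "rx": -0.188, "ry": 0, "rz": 0.101, "fingers": -1}, {"x": 12.7, "y": 4.9, "z": 26, "rx": -0.188, "ry": 0, "rz": 0.101, "fingers": -1}, {"x": 12.7, "y": 4.9, "z": 26, "rx": -0.188, "ry": 0, "rz": 0.101, "fingers": -1}], "squeeze": 15}}

```text
time_s: 12.65
tcp_pos: [547.8, 160.0, 33.9]
tool_rot: [[0.017, 0.999, 0.041], [0.439, -0.044, 0.897], [0.898, 0.003, -0.439]]
force: [2.8, 1.1, -2.9]
opening: 64.1
grip_force: 15.0
```

```bash
python3 - <<'E'
from h import *
s=ctrl.state();R0=s["tool_rot"];g=s["tcp_pos"]-19*R0[:,2];y=R0[:,1];print("grasp",g,s["force"],s["torque"],"yaw",np.arctan2(y[1],y[0]),"pitch",np.arcsin(-R0[2,2]))
E
```

```text
grasp [546.98802771 142.95276173  42.25397703] [ 2.780558    1.08255579 -2.94016608] [-0.75264552 -0.43041043 -0.45261651] yaw -0.043749613939566855 pitch 0.45471401865300803
```

Call:
{"method": "move_arm", "body": {"motion": [{"x": 0, "y": 0, "z": 0, "rx": 0, "ry": 0, "rz": 0, "fingers": 1}, {"x": 0, "y": 0, "z": 0, "rx": 0, "ry": 0, "rz": 0, "fingers": 1}, {"x": 0, "y": 0, "z": 0, "rx": 0, "ry": 0, "rz": 0, "fingers": 1}, {"x": 0, "y": 0, "z": 0, "rx": 0, "ry": 0, "rz": 0, "fingers": 1}, {"x": -8, "y": 0, "z": -18, "rx": 0, "ry": 0, "rz": 0, "fingers": 1}, {"x": -18, "y": 0, "z": -36, "rx": 0, "ry": 0, "rz": 0, "fingers": 1}, {"x": -26, "y": 0, "z": -54, "rx": 0, "ry": 0, "rz": 0, "fingers": 1}, {"x": -26, "y": 0, "z": -54, "rx": 0, "ry": 0, "rz": 0, "fingers": 1}]}}

```text
time_s: 13.65
tcp_pos: [545.5, 97.5, 34.5]
tool_rot: [[0.018, 0.999, 0.043], [0.439, -0.046, 0.897], [0.898, 0.003, -0.439]]
force: [0.1, 0.7, -0.1]
opening: 88.2
grip_force: 0.0
```

Call:
{"method": "move_arm", "body": {"motion": [{"x": 0, "y": 0, "z": 0, "rx": 0, "ry": 0, "rz": 0, "fingers": -0.1}, {"x": 0, "y": 0, "z": 0, "rx": 0, "ry": 0, "rz": 0, "fingers": -0.1}, {"x": 0, "y": 0, "z": 0, "rx": 0, "ry": 0, "rz": 0, "fingers": -0.1}, {"x": 0, "y": 0, "z": 0, "rx": 0, "ry": 0, "rz": 0, "fingers": -0.1}, {"x": 3, "y": 0, "z": 6, "rx": 0, "ry": 0, "rz": 0, "fingers": -0.1}, {"x": 6, "y": 0, "z": 12, "rx": 0, "ry": 0, "rz": 0, "fingers": -0.1}, {"x": 6, "y": 0, "z": 12, "rx": 0, "ry": 0, "rz": 0, "fingers": -0.1}]}}

```text
time_s: 14.52
tcp_pos: [544.7, 114.0, 34.5]
tool_rot: [[0.017, 0.999, 0.039], [0.438, -0.042, 0.898], [0.899, 0.002, -0.439]]
force: [0.1, 0.2, 0.5]
opening: 39.8
grip_force: 0.0
```

```bash
python3 - <<'E'
from h import *
import cv2
s=ctrl.state();print(s["tcp_pos"],s["force"],s["opening"],"push shift unit",s["tool_rot"].T@np.array([.043,.999,0]))
E
```

```text
[544.66132614 114.02974095  34.51733047] [0.09405609 0.19901291 0.45892369] 39.82551978076539 push shift unit [4.38607259e-01 7.05738743e-04 8.98595111e-01]
```

Call:
{"method": "move_arm", "body": {"motion": [{"x": 2.6, "y": 0, "z": 5.4, "rx": 0, "ry": 0, "rz": 0, "fingers": -0.1}, {"x": 4.4, "y": 0, "z": 9, "rx": 0, "ry": 0, "rz": 0, "fingers": -0.1}, {"x": 5.7, "y": 0, "z": 11.7, "rx": 0, "ry": 0, "rz": 0, "fingers": -0.1}, {"x": 6.6, "y": 0, "z": 13.5, "rx": 0, "ry": 0, "rz": 0, "fingers": -0.1}, {"x": 7.5, "y": 0, "z": 15.3, "rx": 0, "ry": 0, "rz": 0, "fingers": -0.1}, {"x": 8.4, "y": 0, "z": 17.1, "rx": 0, "ry": 0, "rz": 0, "fingers": -0.1}, {"x": 9.2, "y": 0, "z": 18.9, "rx": 0, "ry": 0, "rz": 0, "fingers": -0.1}]}}

```text
time_s: 15.4
tcp_pos: [546.5, 132.9, 34.4]
tool_rot: [[0.016, 0.999, 0.041], [0.44, -0.044, 0.897], [0.898, 0.004, -0.441]]
force: [-4.6, -19.1, 6.0]
opening: 39.7
grip_force: 9.7
```

Call:
{"method": "move_arm", "body": {"motion": [{"x": 0.3, "y": 0, "z": 0.6, "rx": 0, "ry": 0, "rz": 0, "fingers": -0.1}, {"x": 0.3, "y": 0, "z": 0.6, "rx": 0, "ry": 0, "rz": 0, "fingers": -0.1}, {"x": 0.3, "y": 0, "z": 0.6, "rx": 0, "ry": 0, "rz": 0, "fingers": -0.1}]}}

```text
time_s: 15.78
tcp_pos: [546.6, 132.7, 34.5]
tool_rot: [[0.016, 0.999, 0.041], [0.441, -0.044, 0.897], [0.897, 0.004, -0.441]]
force: [-3.8, -14.4, 3.5]
opening: 39.7
grip_force: 7.3
```

```bash
python3 - <<'E'
from h import *
s=ctrl.state();print(s["tcp_pos"],s["force"],s["torque"])
m=imaging.camera_model("side");f=200/np.tan(np.radians(m["fovy"])/2)
def proj(X):
    q=m["R"]@np.array(X,float)+m["t"];return (m["cx"]+f*q[0]/q[2],m["cy"]+f*q[1]/q[2])
for X in [(546,133,170),(546,197,170),(546,197,70),(514,197,170),(578,197,170)]: print(X,np.round(proj(X),1))
im=imaging.grab_frame("side").astype(int)
# pot rack-side face meets board top: print column of brightness/rgb down the pot face
u=int(proj((546,197,70))[0]);
for uu in (u-22,u-10,u+2,u+14,):
    print(uu,[tuple(im[v,uu]) for v in range(236,300,3)])
E
```

```text
[546.57035403 132.74975893  34.51094793] [ -3.75938737 -14.39163434   3.46691408] [-0.8411474   0.20884288  0.66583334]
(546, 133, 170) [288.4 231.1]
(546, 197, 170) [281.7 254.7]
(546, 197, 70) [283.9 291.2]
(514, 197, 170) [299.4 256.5]
(578, 197, 170) [264.1 253. ]
261 [(np.int64(38), np.int64(37), np.int64(37)), (np.int64(26), np.int64(27), np.int64(29)), (np.int64(21), np.int64(22), np.int64(27)), (np.int64(31), np.int64(32), np.int64(28)), (np.int64(86), np.int64(97), np.int64(61)), (np.int64(142), np.int64(159), np.int64(98)), (np.int64(91), np.int64(95), np.int64(64)), (np.int64(88), np.int64(95), np.int64(61)), (np.int64(79), np.int64(87), np.int64(54)), (np.int64(77), np.int64(84), np.int64(51)), (np.int64(76), np.int64(86), np.int64(54)), (np.int64(75), np.int64(83), np.int64(50)), (np.int64(77), np.int64(84), np.int64(53)), (np.int64(79), np.int64(87), np.int64(56)), (np.int64(77), np.int64(85), np.int64(51)), (np.int64(122), np.int64(135), np.int64(83)), (np.int64(159), np.int64(178), np.int64(109)), (np.int64(156), np.int64(174), np.int64(105)), (np.int64(175), np.int64
[... 2566 characters left out ...]
int64(169), np.int64(152), np.int64(132)), (np.int64(131), np.int64(119), np.int64(104)), (np.int64(128), np.int64(116), np.int64(101)), (np.int64(131), np.int64(120), np.int64(103)), (np.int64(137), np.int64(124), np.int64(107)), (np.int64(136), np.int64(123), np.int64(106)), (np.int64(137), np.int64(125), np.int64(107)), (np.int64(145), np.int64(132), np.int64(114)), (np.int64(143), np.int64(130), np.int64(111)), (np.int64(147), np.int64(135), np.int64(117)), (np.int64(146), np.int64(134), np.int64(116)), (np.int64(143), np.int64(132), np.int64(114)), (np.int64(141), np.int64(127), np.int64(110)), (np.int64(180), np.int64(159), np.int64(121)), (np.int64(180), np.int64(156), np.int64(119))]
```

```bash
python3 - <<'E'
from h import *
im=np.mean([imaging.grab_frame("side").astype(float) for _ in range(2)],0);g=im.sum(2)
def edge(u,lo,hi,sign):
    d=sign*np.diff(g[lo:hi,u-1:u+2].mean(1)); i=d.argmax(); w=np.clip(d[max(i-2,0):i+3],0,None); return lo+.5+(w*np.arange(max(i-2,0),max(i-2,0)+len(w))).sum()/w.sum()
rim=np.array([ray("side",(u,edge(u,250,264,-1)),170)[:2] for u in range(270,298,3)])
bd=np.array([ray("side",(u,edge(u,283,302,1)),70)[:2] for u in list(range(268,300,4))+[345,350,355,360]])
bl=np.array([ray("side",(u,edge(u,278,296,1)),70)[:2] for u in (240,245,250,255,260)])
print(rim.round(1).tolist());print(bd.round(1).tolist());print(bl.round(1).tolist())
print(np.polyfit(rim[:,0],rim[:,1],1),np.polyval(np.polyfit(rim[:,0],rim[:,1],1),546)); p=np.polyfit(bd[:8,0],bd[:8,1],1);print(p,np.polyval(p,546))
E
```

```text
[[566.5, 200.2], [561.1, 200.3], [555.6, 200.3], [550.1, 200.9], [544.7, 200.8], [539.3, 200.7], [533.8, 201.1], [528.4, 201.3], [523.0, 201.3], [517.7, 200.8]]
[[576.5, 201.6], [568.6, 201.3], [560.4, 202.5], [552.8, 201.4], [544.6, 202.9], [536.9, 202.1], [528.9, 202.8], [521.3, 201.6], [426.2, 203.3], [418.1, 176.0], [407.2, 200.0], [399.0, 159.6]]
[[633.7, 197.3], [623.6, 197.3], [613.3, 198.1], [603.9, 195.7], [598.0, 179.4]]
[-1.95168778e-02  2.11349456e+02] 200.69324115866834
[-1.22136124e-02  2.08732200e+02] 202.06356720506767
```

The pot's rear face and the board agree to about 1.4 mm and 0.02 rad, and the 15–19 N push force confirms contact. I'll retreat.

Call:
{"method": "move_arm", "body": {"motion": [{"x": -1, "y": 0, "z": -2, "rx": 0, "ry": 0, "rz": 0, "fingers": -0.1}, {"x": -3, "y": 0, "z": -6, "rx": 0, "ry": 0, "rz": 0, "fingers": -0.1}, {"x": -8, "y": 0, "z": -18, "rx": 0, "ry": 0, "rz": 0, "fingers": -0.1}, {"x": -14, "y": 0, "z": -40, "rx": 0, "ry": 0, "rz": 0, "fingers": -0.1}, {"x": -10, "y": 0, "z": -70, "rx": 0, "ry": 0, "rz": 0, "fingers": -0.1}, {"x": -5, "y": 0, "z": -90, "rx": 0, "ry": 0, "rz": 0, "fingers": -0.1}, {"x": -5, "y": 0, "z": -90, "rx": 0, "ry": 0, "rz": 0, "fingers": -0.1}, {"x": -5, "y": 0, "z": -90, "rx": 0, "ry": 0, "rz": 0, "fingers": -0.1}]}}

```text
time_s: 16.92
tcp_pos: [542.1, 52.0, 69.3]
tool_rot: [[0.017, 0.999, 0.04], [0.438, -0.043, 0.898], [0.899, 0.002, -0.439]]
force: [-1.0, -0.3, -1.1]
opening: 39.6
grip_force: 0.0
```

```bash
python3 - <<'E'
from h import *
im=np.mean([imaging.grab_frame("side").astype(float) for _ in range(2)],0);g=im.sum(2)
def edge(u,lo,hi,sign):
    d=sign*np.diff(g[lo:hi,u-1:u+2].mean(1)); i=d.argmax(); w=np.clip(d[max(i-2,0):i+3],0,None); return lo+.5+(w*np.arange(max(i-2,0),max(i-2,0)+len(w))).sum()/w.sum()
rim=np.array([ray("side",(u,edge(u,250,264,-1)),170)[:2] for u in range(270,298,3)])
p=np.polyfit(rim[:,0],rim[:,1],1);print(p,np.polyval(p,546))
s=ctrl.state();print(s["time_s"],s["tcp_pos"],s["force"])
if abs(np.polyval(p,546)-200.7)<1.5: print(ctrl.finish_job())
E
```

```text
[-2.08673168e-02  2.12110544e+02] 200.71698884356115
17.025 [541.66121985  52.69329699  69.0280024 ] [-0.37182414  0.50012897 -0.70466762]
the job is handed in; nothing more can be done
None
```

I tipped the pot upright on its foot edge, let it down gently, and slid it back into the gap. By camera it stands within about 2 mm of flush and about 1° of square to the rack board. The gripper is clear and the job was handed in at 17 s; no verdict came back.

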